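Make up a modelling kit and a sanding kit on the sculptor's bench

ROBOT

A 6-joint arm with a two-finger parallel gripper is mounted at the origin on the work surface. World frame = base frame: x ahead of the robot, y to its left, z up, the work surface at z = 0. Lengths are in m, angles in rad, forces in N, time in s.
With the tool pointing down it reaches from about 0.325 to 0.9 m from the base axis. Payload 6.1 kg.
Tool frame: the origin (TCP) lies at the very end of the fingers, on their centre line; the grasp point (between the pads) lies 19 mm behind it; x points along the fingers, y is the direction in which the jaws open and shut, and the axes are right-handed (so a half turn about x gives the same grasp; the last joint's range is limited). The gripper opens to 87 mm and grips with 3 to 60 N. Pads are 19 mm wide; open, the fingers measure 117 mm over their backs; the gripper's body (75 mm by 190 mm) begins 51 mm behind the grasp point.
Start: joints at [-1.266, 0.22, 1.526, -0, 1.395, -0.126], TCP at [0.261, -0.568, 0.223] pointing down, gripper open.
Joint ranges: [-2.98, 2.98], [-0.91, 2.08], [0.09, 2.57], [-1.24, 4.39], [0.2, 2.65], [-2.68, 2.68]. Speed limits (rad/s): [2.57, 2.57, 3.01, 3.14, 3.14, 3.14].

INTERFACE

Orientations are given as a unit quaternion [w, x, y, z].
In Python, from bench import manip, optics, ticket gives the robot as it stands.
- The arm moves only by the tool play_rows, never from a script. Its argument "steps" is one flat list of numbers, 5 for each row, row after row: the shift along the world's x, y, z in units of 50 mm (1.0 is 50 mm), then the turn about the world's z in units of 8 degrees (1.0 is 8 degrees), then the opening, from 0 (shut) to 1 (fully open). In form: [dx, dy, dz, twist, fingers, dx, dy, dz, twist, fingers, ...]. A call has 1 to 20 rows; each row shifts and turns the commanded pose from where the row before left it; what a row does not reach is not made up. A row lasts 1/8 s, in which the tool goes at most 62.5 mm and 10.7 degrees, less where a joint would pass 70% of its speed; a pose out of reach is approached as far as the arm can. A call is refused whole if a number of a shift passes 1 or a number of a turn 1, either way. A call with a gripper value outside its range is refused whole. The fingers move at their own pace and stop on an object; "newtons" is the grip in N (left out, the last holds). Time passes only in rows, so rows that do not move let the fingers close. It gives the time, the measured TCP pose, the force and the opening at its end, in the units of the state.
- manip.sense(): the state, without advancing time (a new reading comes with each control period).
- optics.grab_frame(name): name is "scene" or "top"; returns a dict with "frame" (420x560x3 uint8, red, green, blue), "mtx" (3x3 intrinsics, pixels), "k1" (the pictures are not rectified: a ray, as slopes to the right and down, at radius r is drawn at 1 + k1 r^2 times it, then the intrinsics apply), "eye" and "attitude" of the camera in the world. Camera axes: x right, y down, z forward; pixel columns grow to the right and rows downward; lengths in m; the calibration is good to about 2 mm. A picture is of the moment at which its call begins. There is no depth.
- ticket.hand_in(): hands the job in, once; it reports no verdict.
The state is a dict: "t": time; "joint_positions": joint angles; "qvel": joint speeds; "effort": joint torques, N m; "tcp_pos": TCP position; "ee_rot": TCP orientation; "ft_force": force on the tool from outside, world axes, zero at the start; "moment": the same for the moment, N m; "grip_width": opening from 0.0 (shut) to 1.0 (fully open).
Only numpy, scipy, OpenCV 4.12 (cv2) and the standard library are available. Lean on these libraries where they do the work, as an engineer would, in place of code of your own. Each camera call takes 0.05 s, during which the arm holds its last target.

TASK

Make up the two kits from the stock on the bench. In the steel tray, lay the wooden-handled loop tool along the long slot and stand the low lidded jar and the open cup in the two square compartments, one in each, either way round; in the wooden tray, put the cork block flat in the larger compartment and stand the nozzle bottle upright in the smaller one. Keep each thing inside its compartment, on the tray's floor, roughly in the middle, and leave the brush jar and the tape roll where they are.

Things in the scene. Friction and masses are not known exactly. Their poses are not given: they have to be found in the camera images.
- kit_steel: Steel tray of the modelling kit, 158 x 172 mm (its x, y), three compartments. Origin: centre of its underside, z up. Long slot: along the tray's y, inner 66 mm (x) by 164 mm (y), centre at x = -42 mm, y = 0. Two equal square compartments, inner 80 x 80 mm, centres at x = +35 mm, y = +42 and -42 mm. Walls and dividers rise 10 mm above the bench (7 mm above the 3 mm thick floor), 4 mm thick. Fixed to the bench; it may lie left or right and be turned up to about 0.25 rad.
- kit_wood: Wooden tray of the sanding kit, 116 x 168 mm (its x, y), two compartments side by side along y, each 108 mm in x. Origin: centre of its underside, z up. Larger compartment: inner 96 mm in y, centre at x = 0, y = +32 mm. Smaller compartment: inner 60 mm in y, centre at x = 0, y = -50 mm. Walls and dividers rise 10 mm above the bench (7 mm above the 3 mm thick floor), 4 mm thick. Fixed to the bench; it may lie left or right and be turned up to about 0.25 rad.
- tool_mid (a point): Loop tool lying flat: a pale wooden handle 105 mm long, 24 mm wide and 24 mm high, then a small flat steel loop; 140 mm in all. This point is the middle of its whole length, half-way up (12 mm), inside the handle, 35 mm from the handle's loop end; x points along the tool to the loop. About 70 g. It starts roughly along the world's y.
- jar_mid (a point): Low lidded jar: upright grey plastic cylinder with an aluminium lid, diameter 60 mm, height 56 mm. Point at its centre, 28 mm above its underside; z up. About 200 g.
- cup_mid (a point): Open mixing cup, thin white plastic, empty, upright: diameter 54 mm at the foot, 56 mm at the rim, height 64 mm. Point at its centre, 32 mm above its underside; z up. About 80 g.
- block_mid (a point): Cork sanding block lying flat: 68 mm (x) by 40 mm (y) by 30 mm high. Point at its centre, 15 mm above its underside; z up. About 60 g. It starts with its length roughly along the world's y.
- bottle_mid (a point): Small white bottle with a thin black nozzle, upright: straight body of diameter 42 mm up to 66 mm above its underside, then a narrow nozzle; 86 mm high in all. Point on its axis, half-way up (43 mm above its underside); z up. About 120 g.
- brush_jar: Bystander: glass jar of brushes, diameter 68 mm, jar 85 mm high, about 185 mm with the brushes. Origin: centre of its underside. Loose; leave it alone.
- tape: Bystander: roll of tape lying flat among the stock, outer diameter 56 mm, hole 42 mm, 19 mm high. Origin: centre of its underside. Loose; leave it alone.
There are look-alikes about, which are no part of the job. Leave any orange look-alike of the part that bears block_mid alone.

How it is judged:
At the end, for the whole second after the job is handed in: Tool flat in the long slot (16 mm lengthways, 24 mm sideways, 0.3 rad); jar and cup upright, one in each square; block flat in the larger wooden compartment; bottle upright in the smaller (16 mm across); all on the trays' floors within 4 mm, tilt under 0.1 rad, released, at rest (x of tool_mid in the frame of kit_steel between -0.066 and -0.018 m and y of tool_mid in the frame of kit_steel between -0.016 and 0.016 m and z of tool_mid in the frame of kit_steel between 0.011 and 0.019 m and angle between tool_mid's own x axis and vertical between 1.52 and 1.62 rad and angle between the x axis of tool_mid and the y axis of kit_steel, either way round below 0.3 rad and (((x of jar_mid in the frame of kit_steel between -0.003 and 0.073 m and y of jar_mid in the frame of kit_steel between 0.004 and 0.08 m and z of jar_mid in the frame of kit_steel between 0.027 and 0.035 m) and (x of cup_mid in the frame of kit_steel between -0.003 and 0.073 m and y of cup_mid in the frame of kit_steel between -0.08 and -0.004 m and z of cup_mid in the frame of kit_steel between 0.031 and 0.039 m)) or ((x of jar_mid in the frame of kit_steel between -0.003 and 0.073 m and y of jar_mid in the frame of kit_steel between -0.08 and -0.004 m and z of jar_mid in the frame of kit_steel between 0.027 and 0.035 m) and (x of cup_mid in the frame of kit_steel between -0.003 and 0.073 m and y of cup_mid in the frame of kit_steel between 0.004 and 0.08 m and z of cup_mid in the frame of kit_steel between 0.031 and 0.039 m))) and x of block_mid in the frame of kit_wood between -0.038 and 0.038 m and y of block_mid in the frame of kit_wood between 0 and 0.068 m and z of block_mid in the frame of kit_wood between 0.014 and 0.022 m and x of bottle_mid in the frame of kit_wood between -0.04 and 0.04 m and y of bottle_mid in the frame of kit_wood between -0.066 and -0.034 m and z of bottle_mid in the frame of kit_wood between 0.042 and 0.05 m and angle between each of jar_mid, cup_mid, block_mid, bottle_mid's own z axis and vertical below 0.1 rad and linear speed of each of tool, jar, cup, block, bottle below 0.02 m/s); the robot touches nothing.
It fails at once if the brush jar is shifted by more than 30 mm or knocked over (distance of brush_jar from where it was at the start of the episode above 0.03 m or angle between brush_jar's own z axis and vertical above 0.5 rad).
It fails at once if the tape roll is shifted by more than 30 mm (distance of tape from where it was at the start of the episode above 0.03 m).
It also fails if it takes over 120 s, if anything falls off the work surface, if the arm or the gripper's body presses on something with over 40 N, if the wrist force passes 120 N, or if a joint passes its speed limit or range.

## Working session

There is one attempt and no reset: what is moved stays moved. The work goes in short steps, Python scripts to look and compute and a tool call to move; the robot and the scene stay as the last step left them, time stands still between calls to the robot, and variables do not carry over. Pictures are saved under pics/ and viewed, and the job is handed in when it is done.

Besides the shell and the picture viewer there is one more tool, called after "Call:" in YAML: its name, and indented under it one key for each argument. play_rows: Moves the arm, as the interface text tells. Its arguments: {"type":"object","properties":{"steps":{"type":"array","items":{"type":"number"}},"newtons":{"type":"number"}},"required":["steps"]}

```bash
mkdir -p pics
cat > h.py <<'E'
import numpy as np, cv2
from bench import manip, optics, ticket
from scipy.spatial.transform import Rotation as R
def grab(n,save=None):
    d=optics.grab_frame(n)
    if save: cv2.imwrite('pics/'+save,cv2.cvtColor(d['frame'],cv2.COLOR_RGB2BGR))
    return d
def rot(d):
    a=np.array(d['attitude'],float)
    return a if a.shape==(3,3) else R.from_quat(a[[1,2,3,0]]).as_matrix()
def ray(d,uv,z):
    uv=np.array(uv,float).reshape(-1,1,2)
    n=cv2.undistortPoints(uv,np.array(d['mtx'],float),np.array([d['k1'],0,0,0.])).reshape(-1,2)
    r=np.c_[n,np.ones(len(n))]@rot(d).T
    e=np.array(d['eye'],float)
    return e+r*((z-e[2])/r[:,2])[:,None]
def proj(d,p):
    p=np.array(p,float).reshape(-1,3)
    M=rot(d).T
    return cv2.projectPoints(p,cv2.Rodrigues(M)[0],-M@np.array(d['eye'],float),np.array(d['mtx'],float),np.array([d['k1'],0,0,0.]))[0].reshape(-1,2)
E
python3 - <<'E'
from h import *
for n in('scene','top'):
    d=grab(n,n+'0.png'); print(n,d['mtx'],d['k1'],d['eye'],d['attitude'])
print(manip.sense())
E
```

```text
scene [[458.10602443   0.         286.08970362]
 [  0.         458.10602443 204.03759806]
 [  0.           0.           1.        ]] -0.11689596489045426 [1.2304957  0.1931146  0.62586673] [-0.2546596   0.53496002  0.73002629 -0.34062865]
top [[491.18904531   0.         280.57883429]
 [  0.         491.18904531 208.26324355]
 [  0.           0.           1.        ]] -0.11108685798200679 [ 0.36660457 -0.01702889  1.2347205 ] [-0.06889401  0.71110714 -0.69772748  0.05250338]
{'t': 0.1, 'joint_positions': array([-1.26611691e+00,  2.21144817e-01,  1.52751420e+00, -1.27196919e-05,
        1.39471871e+00, -1.26101079e-01]), 'qvel': array([ 0.00057899,  0.0006205 , -0.00345905,  0.00206062, -0.00050211,
       -0.0008306 ]), 'effort': array([ 8.49448315e-04, -4.95945311e+01, -3.88519800e+01,  7.02943490e-02,
        5.15454949e-02, -3.99581552e-05]), 'tcp_pos': array([ 0.26080602, -0.56735193,  0.22153892]), 'ee_rot': array([-0.1505015 , -0.69070658, -0.15175792,  0.69082795]), 'ft_force': array([ 0.62075309,  0.24377709, -0.63886371]), 'moment': array([0.00255335, 0.05754194, 0.0166067 ]), 'grip_width': 1.0008311110441683}
```

View pics/scene0.png

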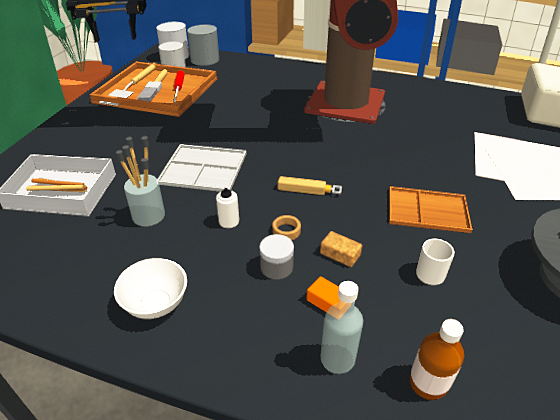

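View pics/top0.png

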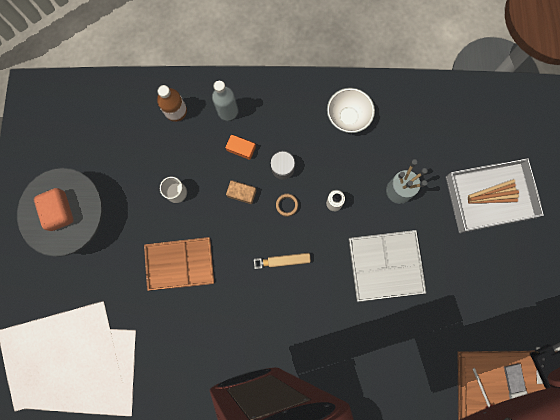

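The top view shows the steel tray at about (387,266), the wooden tray (180,263), the loop tool (283,261), the cork block (241,191), the grey lidded jar (283,163), the cup (174,189), the bottle (336,200), the tape (287,205) and the brush jar (404,185).

Look-alikes:
- **Block:** cork (241,191), orange (240,147), and the red block on the plinth (53,209). I choose the speckled cork one.
- **Bottle:** small nozzle bottle (336,200), brown bottle (171,102), clear bottle (224,100). I choose the small white one with the nozzle.
- **Cup:** cup (174,189), bowl (351,110), and the mugs at the rear of the scene view. I choose the cup.
- **Tool:** loop tool (283,261), and the tools in the caddy (510,385). I choose the one on the bench.

Next I check these in a close crop.

Run:
```python
import cv2
a=cv2.imread('pics/top0.png')[125:310,135:440]
cv2.imwrite('pics/crop0.png',cv2.resize(a,None,fx=2.6,fy=2.6,interpolation=cv2.INTER_CUBIC))
```

```text
(no output)
```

View pics/crop0.png

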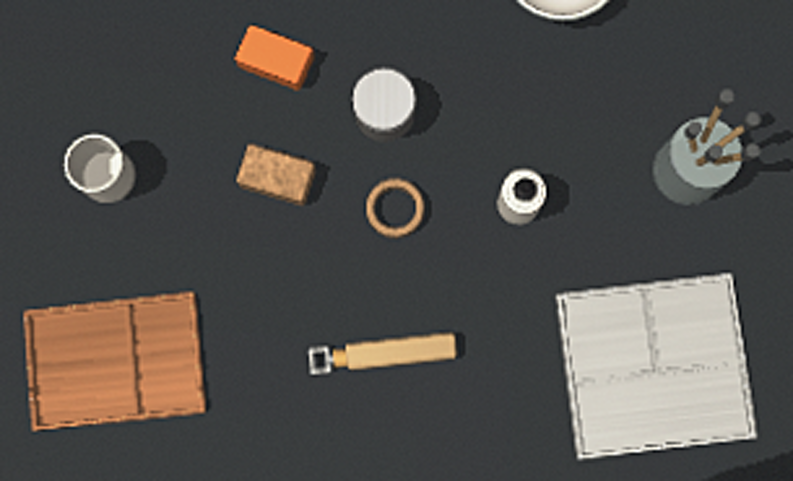

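The crop confirms the choices: speckled cork at crop (275,173), orange decoy at (275,57), jar lid (383,98), cup rim (95,165), nozzle bottle (522,190), tool handle (400,350) with its loop to the left. Now I measure with masks.

```bash
cat > meas.py <<'E'
from h import *
d=grab('top'); f=d['frame']; hsv=cv2.cvtColor(f,cv2.COLOR_RGB2HSV)
def cont(box,lo,hi):
    x0,y0,x1,y1=box
    m=cv2.inRange(hsv,np.array(lo),np.array(hi)); k=np.zeros_like(m); k[y0:y1,x0:x1]=m[y0:y1,x0:x1]
    k=cv2.morphologyEx(k,cv2.MORPH_CLOSE,np.ones((3,3)))
    c=max(cv2.findContours(k,cv2.RETR_EXTERNAL,cv2.CHAIN_APPROX_NONE)[0],key=cv2.contourArea)
    return c.reshape(-1,2)
def rect(c,z):
    p=ray(d,c,z)[:,:2]
    (cx,cy),(w,h),a=cv2.minAreaRect((p*1000).astype(np.float32))
    if w<h: w,h,a=h,w,a+90
    a=(a+90)%180-90
    print(f'  z{z}: c=({cx:.1f},{cy:.1f}) {w:.1f}x{h:.1f} long-axis {a:.1f}deg')
def circ(c,z):
    p=ray(d,c,z)[:,:2]*1000
    (cx,cy),r=cv2.minEnclosingCircle(p.astype(np.float32)); print(f'  z{z}: c=({cx:.1f},{cy:.1f}) r{r:.1f}')
E
python3 - <<'E'
from meas import *
print('steel'); rect(cont((340,225,435,305),(0,0,140),(179,80,255)),.010)
print('wood'); rect(cont((135,230,222,296),(0,90,60),(25,255,255)),.010)
print('tool'); rect(cont((265,245,320,275),(8,70,100),(30,255,255)),.024)
print('block'); c=cont((220,176,262,208),(3,60,60),(25,255,255)); rect(c,.030);rect(c,.015)
print('jar lid'); circ(cont((266,145,300,180),(0,0,165),(179,60,255)),.056)
print('cup'); c=cont((155,170,192,208),(0,0,85),(179,60,255));circ(c,.032); rect(c,.032)
print('bottle'); c=cont((322,185,350,214),(0,0,130),(179,60,255)); print(c.min(0),c.max(0));
c2=cont((322,185,350,214),(0,0,180),(179,60,255)); circ(c2,.066)
print('tape'); circ(cont((270,190,303,220),(3,60,60),(25,255,255)),.019)
a=f[120:215,150:352]
cv2.imwrite('pics/z.png',cv2.cvtColor(cv2.resize(a,None,fx=3.9,fy=3.9,interpolation=cv2.INTER_NEAREST),cv2.COLOR_RGB2BGR))
E
```

```text
steel
  z0.01: c=(440.3,-253.7) 173.2x158.7 long-axis -82.5deg
wood
  z0.01: c=(433.9,267.9) 170.2x118.1 long-axis -82.4deg
tool
  z0.024: c=(448.5,-5.2) 110.5x25.2 long-axis -82.8deg
block
  z0.03: c=(616.0,114.1) 70.7x44.9 long-axis 74.0deg
  z0.015: c=(619.1,115.8) 71.6x45.5 long-axis 74.0deg
jar lid
  z0.056: c=(685.9,11.8) r29.2
cup
  z0.032: c=(618.6,287.8) r37.7
  z0.032: c=(618.9,287.6) 74.6x57.1 long-axis 47.2deg
bottle
[326 190] [344 210]
  z0.066: c=(596.0,-121.4) r20.4
tape
  z0.019: c=(587.4,-1.2) r29.6
```

View pics/z.png

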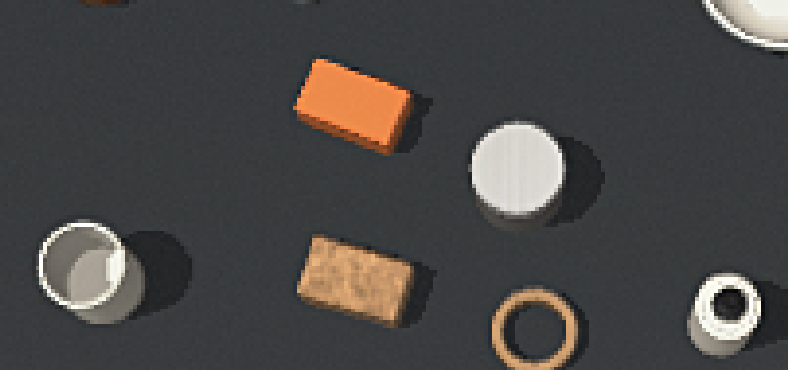

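Run:
```python
from meas import *
z=lambda u,v:(u/3.9+150,v/3.9+120)
P=lambda n,uv,h:print(n,(ray(d,uv,h)[:,:2]*1000).round(1).tolist())
P('cup rim',[z(82,264)],.064)
P('cup foot',[z(103,289)],.004)
P('bottle sh',[z(727,307)],.066)
P('block top',[z(316,235),z(414,263),z(402,317),z(300,294)],.03)
P('orange top',[z(316,59),z(411,92),z(390,150),z(297,104)],.03)
w=lambda u,v:(u/2.6+135,v/2.6+125)
P('tool ends',[w(308,361),w(456,346)],.012)
P('loop',[w(308,361)],.004)
P('brush rim',[w(706,152)],.085);P('brush foot',[w(685,172)],.002)
P('brushes',[w(727,97),w(753,119),w(753,151)],.185)
from scipy.spatial.transform import Rotation as R
q=manip.sense()['ee_rot'];M=R.from_quat(q[[1,2,3,0]]).as_matrix();print(M.round(3))
th=np.radians(7.5)
x=np.array([np.cos(th),np.sin(th)]);y=np.array([-x[1],x[0]])
S=np.array([440.3,-253.7]);W=np.array([433.9,267.9])
for n,c,a,b in[('slot',S,-42,0),('sq+',S,35,42),('sq-',S,35,-42),('big',W,0,32),('small',W,0,-50)]:print(n,(c+a*x+b*y).round(1))
s=grab('scene','s1.png')
for n,p in dict(jar=(.686,.012,.056),cup=(.6186,.29,.064),bot=(.596,-.1215,.066),blk=(.617,.115,.03)).items():print(n,proj(s,p).round(1))
```

```text
cup rim [[616.4, 283.4]]
cup foot [[612.5, 283.6]]
bottle sh [[595.0, -122.4]]
block top [[645.1, 139.8], [627.6, 75.7], [592.1, 82.3], [606.0, 148.6]]
orange top [[764.2, 144.6], [742.2, 81.1], [702.7, 93.6], [733.2, 155.9]]
tool ends [[437.3, 78.1], [454.3, -63.0]]
loop [[437.7, 78.8]]
brush rim [[631.6, -289.6]]
brush foot [[630.1, -287.8]]
brushes [[656.9, -285.2], [638.1, -307.0], [610.2, -306.0]]
[[-0.     0.418 -0.909]
 [ 0.001 -0.909 -0.418]
 [-1.    -0.001 -0.   ]]
slot [ 398.7 -259.2]
sq+ [ 469.5 -207.5]
sq- [ 480.5 -290.8]
big [429.7 299.6]
small [440.4 218.3]
jar [[277.6 245.2]]
cup [[441.2 249.7]]
bot [[227.2 195.8]]
blk [[341.9 242. ]]
```

Positions agree between the two views. I do the tool first: 12 rows to above its middle, turning about 72.5° so the jaws lie across the handle.

Call:
play_rows:
  steps: [0.31,0.96,-0.2,0.75,0.7,0.31,0.96,-0.2,0.75,0.7,0.31,0.96,-0.2,0.75,0.7,0.31,0.96,-0.2,0.75,0.7,0.31,0.96,-0.2,0.75,0.7,0.31,0.96,-0.2,0.75,0.7,0.31,0.96,-0.2,0.75,0.7,0.31,0.96,-0.2,0.75,0.7,0.31,0.96,-0.2,0.75,0.7,0.31,0.96,-0.2,0.75,0.7,0.31,0.96,-0.2,0.75,0.7,0.31,0.96,-0.2,0.75,0.7,0,0,0,0,0.7,0,0,0,0,0.7]
  newtons: 25

```text
t: 2.0
tcp_pos: [0.4469, 0.008, 0.1026]
ee_rot: [0.528, 0.47, 0.528, -0.47]
ft_force: [0.2, -0.5, -0.5]
grip_width: 0.7
```

Call:
play_rows:
  steps: [0,0,-0.6,0,0.7,0,0,-0.6,0,0.7,0,0,-0.4,0,0.7,0,0,-0.25,0,0.7,0,0,-0.1,0,0.7,0,0,0,0,0.7,0,0,0,0,0,0,0,0,0,0,0,0,0,0,0,0,0,0,0,0,0,0,0,0,0,0,0,0.4,0,0,0,0,0.8,0,0,0,0,0,0,0]

```text
t: 3.75
tcp_pos: [0.4497, 0.0077, 0.0679]
ee_rot: [0.53, 0.471, 0.526, -0.469]
ft_force: [0.2, 0.3, -0.5]
grip_width: 0.274
```

Run:
```python
from h import *
d=grab('top');s=grab('scene')
print(manip.sense()['tcp_pos'],manip.sense()['ft_force'])
a=cv2.resize(d['frame'][210:310,200:340],None,fx=4,fy=4);b=cv2.resize(s['frame'][130:230,230:370],None,fx=4,fy=4)
cv2.imwrite('pics/t2.png',cv2.cvtColor(np.vstack([a,b])[:, :],cv2.COLOR_RGB2BGR)[::1][:800])
cv2.imwrite('pics/t2.png',cv2.resize(cv2.imread('pics/t2.png'),(420,600)))
```

```text
[0.44699579 0.00812378 0.06492762] [-0.88498395  0.03710513 -1.100066  ]
```

View pics/t2.png

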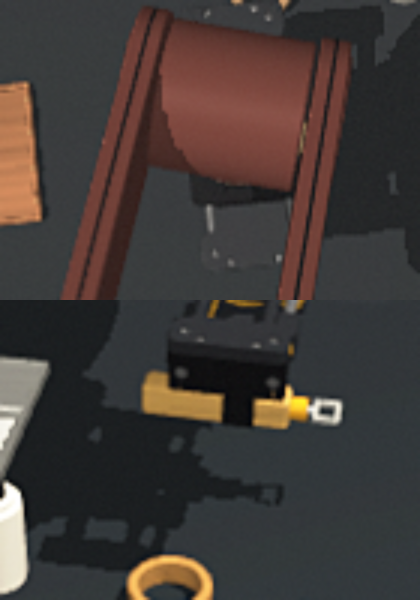

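The scene view shows the handle held, with its longer part to the left of the gripper and the loop on the right, as intended. I carry it to the slot.

Call:
play_rows:
  steps: [-0.16,-0.89,0,0.1,0,-0.16,-0.89,0,0,0,-0.16,-0.89,0,0,0,-0.16,-0.89,0,0,0,-0.16,-0.89,0,0,0,-0.16,-0.89,0,0,0,0,0,0,0,0,0,0,0,0,0,0,0,-0.5,0,0,0,0,-0.4,0,0,0,0,-0.12,0,0,0,0,0,0,0,0,0,-0.08,0,0,0,0,0,0,0]

```text
t: 5.6
tcp_pos: [0.3992, -0.259, 0.0104]
ee_rot: [0.532, 0.466, 0.531, -0.466]
ft_force: [-0.2, -0.5, -0.5]
grip_width: 0.271
```

Call:
play_rows:
  steps: [0,0,-0.04,0,0,0,0,0,0,0.36,0,0,0,0,0.36,0,0,0,0,0.36,0,0,0.2,0,0.36,0,0,0.6,0,0.36,0,0,0.9,0,0.36,0,0,0.9,0,0.5,0.4,0.3,0.3,0,0.7,0.9,0.62,0,0,0.7,0.9,0.62,0,0,0.7,0.9,0.62,0,0,0.7,0.8,0.58,0,0,0.7,0,0,0,0,0.7]

```text
t: 7.35
tcp_pos: [0.596, -0.1197, 0.1535]
ee_rot: [0.533, 0.466, 0.532, -0.465]
ft_force: [-0.7, -0.7, -0.2]
grip_width: 0.701
```

Run:
```python
from h import *
d=grab('top');s=grab('scene')
print(manip.sense()['tcp_pos'],manip.sense()['ee_rot'])
a=cv2.resize(d['frame'][220:310,335:440],(420,360));b=cv2.resize(s['frame'][120:240,120:280],(420,315))
cv2.imwrite('pics/t3.png',cv2.cvtColor(np.hstack([a[:315],b])[:, :],cv2.COLOR_RGB2BGR)[:,:800])
```

```text
[ 0.59370416 -0.12167785  0.15314514] [ 0.53170812  0.46573206  0.5319907  -0.46622528]
```

View pics/t3.png

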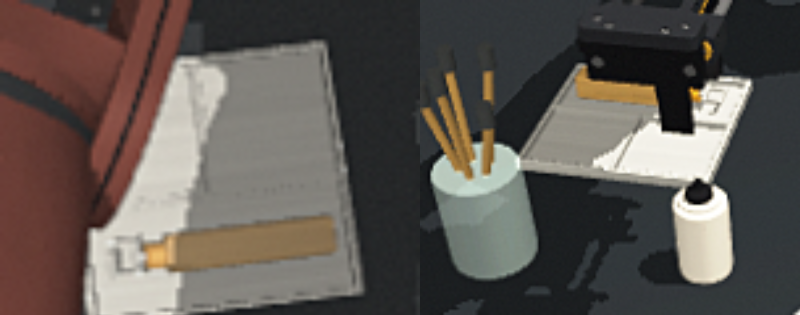

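The tool lies in the slot, its loop towards +y. Now the bottle.

Call:
play_rows:
  steps: [0.03,-0.01,-0.5,0,0.75,0,0,-0.8,0,0.75,0,0,-0.7,0,0.75,0,0,-0.4,0,0.75,0,0,-0.1,0,0.75,0,0,0,0,0.75,0,0,0,0,0,0,0,0,0,0,0,0,0,0,0,0,0,0,0,0,0,0,0,0,0,0,0,0.4,0,0,0,0,0.8,0,0,0,0,0.8,0,0,0,0,0,0,0]

```text
t: 9.32
tcp_pos: [0.5985, -0.1234, 0.1336]
ee_rot: [0.534, 0.467, 0.529, -0.465]
ft_force: [0.6, 0.2, -0.5]
grip_width: 0.478
```

Call:
play_rows:
  steps: [-0.44,0.97,0,0,0,-0.44,0.97,0,0,0,-0.44,0.97,0,0,0,-0.44,0.97,0,0,0,-0.44,0.97,0,0,0,-0.44,0.97,0,0,0,-0.44,0.97,0,0,0,0,0,0,0,0,0,0,0,0,0,0,0,-0.7,0,0,0,0,-0.7,0,0,0,0,-0.4,0,0,0,0,-0.1,0,0,0,0,0,0,0,0,0,0,0,0]

```text
t: 11.2
tcp_pos: [0.4426, 0.2168, 0.0339]
ee_rot: [0.532, 0.467, 0.531, -0.466]
ft_force: [-0.0, -0.4, -0.7]
grip_width: 0.472
```

Call:
play_rows:
  steps: [0,0,-0.04,0,0,0,0,0,0,0.6,0,0,0,0,0.7,0,0,0,0,0.75,0,0,0.4,0,0.75,0,0,0.9,0,0.75,0,0,0.9,0,0.75,0.7,-0.4,0.2,-0.5,0.75,0.7,-0.4,0,-0.5,0.75,0.7,-0.4,0,-0.6,0.75,0.7,-0.4,0,-0.6,0.75,0.74,-0.48,0,-0.6,0.75,0,0,0,0,0.75,0,0,0,0,0.75]

```text
t: 12.95
tcp_pos: [0.6177, 0.1133, 0.1504]
ee_rot: [-0.431, -0.56, -0.431, 0.561]
ft_force: [-0.6, 0.1, -1.2]
grip_width: 0.751
```

Run:
```python
from h import *
d=grab('top');s=grab('scene')
print(manip.sense()['tcp_pos'],manip.sense()['ee_rot'])
a=cv2.resize(d['frame'][170:310,130:270],(420,420));b=cv2.resize(s['frame'][160:280,320:480],(560,420))
cv2.imwrite('pics/t4.png',cv2.resize(cv2.cvtColor(np.hstack([a,b])[:, :],cv2.COLOR_RGB2BGR),None,fx=.8,fy=.8))
```

```text
[0.61748552 0.11385667 0.15080163] [-0.43099553 -0.5601537  -0.431492    0.56061157]
```

View pics/t4.png

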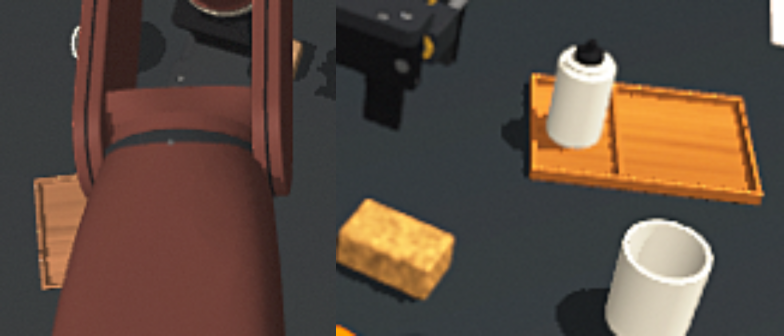

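The bottle stands upright in the smaller compartment and the gripper is above the cork block. Gripping it now.

Call:
play_rows:
  steps: [0,0,-0.8,0,0.75,0,0,-0.9,0,0.75,0,0,-0.7,0,0.75,0,0,-0.35,0,0.75,0,0,-0.15,0,0.75,0,0,0,0,0.75,0,0,0,0,0,0,0,0,0,0,0,0,0,0,0,0,0,0,0,0,0,0,0,0,0,0,0,0.4,0,0,0,0,0.9,0,0,0,0,0.9,0,0,0,0,0,0,0]

```text
t: 14.92
tcp_pos: [0.6223, 0.1134, 0.1226]
ee_rot: [0.433, 0.564, 0.429, -0.558]
ft_force: [0.1, -1.1, 0.2]
grip_width: 0.454
```

Call:
play_rows:
  steps: [0,0,0.4,0,0,-0.75,0.75,0,0.56,0,-0.75,0.75,0,0.56,0,-0.75,0.75,0,0.56,0,-0.75,0.75,0,0.56,0,-0.76,0.77,0,0.56,0,0,0,0,0,0,0,0,0,0,0,0,0,-0.8,0,0,0,0,-0.8,0,0,0,0,-0.6,0,0,0,0,-0.2,0,0,0,0,-0.08,0,0,0,0,0,0,0]

```text
t: 16.68
tcp_pos: [0.4316, 0.3017, 0.013]
ee_rot: [0.532, 0.467, 0.531, -0.466]
ft_force: [0.7, 0.6, -1.3]
grip_width: 0.456
```

Call:
play_rows:
  steps: [0,0,-0.05,0,0,0,0,0,0,0.6,0,0,0,0,0.65,0,0,0,0,0.65,0,0,0.4,0,0.65,0,0,0.9,0,0.65,0,0,0.9,0,0.7,0,0,0.7,0,1,0.51,-0.58,0,-0.95,1,0.51,-0.58,0,-0.95,1,0.51,-0.58,0,-0.95,1,0.51,-0.58,0,-0.95,1,0.51,-0.58,0,-0.95,1,0.51,-0.58,0,-0.95,1,0.51,-0.58,0,-0.95,1,0.51,-0.58,0,-0.95,1,0.51,-0.58,0,-0.95,1,0.51,-0.58,0,-0.95,1,0,0,0,-0.9,1,0,0,0,-0.85,1]

```text
t: 19.18
tcp_pos: [0.6856, 0.0109, 0.154]
ee_rot: [-0.044, -0.705, -0.044, 0.706]
ft_force: [-0.7, 0.2, 0.6]
grip_width: 1.001
```

Run:
```python
from h import *
d=grab('top');s=grab('scene')
S=manip.sense();print(S['tcp_pos']);print(R.from_quat(S['ee_rot'][[1,2,3,0]]).as_matrix()[:,1],S['grip_width'])
a=cv2.resize(d['frame'][120:310,130:320],(420,420));b=cv2.resize(s['frame'][160:280,320:480],(560,420))
cv2.imwrite('pics/t5.png',cv2.resize(cv2.cvtColor(np.hstack([a,b])[:, :],cv2.COLOR_RGB2BGR),None,fx=.8,fy=.8))
```

```text
[0.68541855 0.01142781 0.15420308]
[ 1.29148562e-01 -9.91625247e-01 -1.33454836e-04] 0.999962167263211
```

View pics/t5.png

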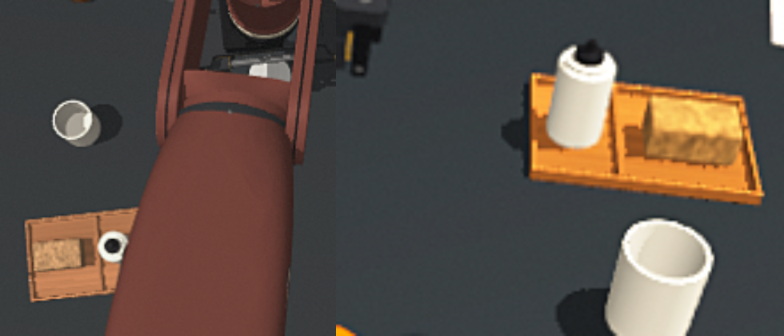

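The block and bottle sit properly in the wooden tray. Next, the jar.

Call:
play_rows:
  steps: [0,0,-0.7,0,1,0,0,-0.8,0,1,0,0,-0.6,0,1,0,0,-0.4,0,1,0,0,-0.1,0,1,0,0,0,0,1,0,0,0,0,0,0,0,0,0,0,0,0,0,0,0,0,0,0,0,0,0,0,0,0,0,0,0,0.4,0,0,0,0,0.8,0,0,0,0,0.8,0,0,0,0,0,0,0]
  newtons: 35

```text
t: 21.15
tcp_pos: [0.6888, 0.0114, 0.1306]
ee_rot: [0.047, 0.709, 0.046, -0.702]
ft_force: [0.1, -0.5, -2.1]
grip_width: 0.679
```

Call:
play_rows:
  steps: [-0.82,-0.3,0,0,0,-0.82,-0.3,0,0,0,-0.82,-0.3,0,0,0,-0.82,-0.3,0,0,0,-0.82,-0.3,0,0,0,0,-0.91,0,0,0,0,-0.91,0,0,0,0,-0.91,0,0,0,0,-0.91,0,0,0,0,-0.91,0,0,0,0,0,0,0,0,0,0,0,0,0,0,0,-0.7,0,0,0,0,-0.7,0,0,0,0,-0.35,0,0,0,0,-0.1,0,0,0,0,-0.04,0,0,0,0,0,0,0]

```text
t: 23.4
tcp_pos: [0.4813, -0.2915, 0.0313]
ee_rot: [0.047, 0.706, 0.046, -0.705]
ft_force: [0.1, -0.4, -2.4]
grip_width: 0.684
```

Call:
play_rows:
  steps: [0,0,-0.05,0,0,0,0,0,0,0.8,0,0,0,0,0.85,0,0,0,0,0.85,0,0,0.5,0,0.85,0,0,0.9,0,0.85,0,0,0.9,0,0.85,0,0.96,0.4,0,1,0,0.96,0,0,1,0,0.96,0,0,1,0,0.96,0,0,1,0.34,0.96,0,0,1,0.34,0.96,0,0,1,0.34,0.96,0,0,1,0.34,0.96,0,0,1,0.34,0.96,0,0,1,0.34,0.96,0,0,1,0.34,0.96,0,0,1,0.31,0.94,0,0,1,0,0,0,0,1]

```text
t: 25.9
tcp_pos: [0.615, 0.2874, 0.162]
ee_rot: [-0.047, -0.705, -0.048, 0.706]
ft_force: [-0.4, -1.0, -0.4]
grip_width: 0.998
```

Run:
```python
from h import *
d=grab('top');s=grab('scene')
S=manip.sense();print(S['tcp_pos']);print(R.from_quat(S['ee_rot'][[1,2,3,0]]).as_matrix()[:,1],S['grip_width'])
a=cv2.resize(d['frame'][130:310,300:480],(420,420));b=cv2.resize(s['frame'][120:240,120:280],(560,420))
cv2.imwrite('pics/t6.png',cv2.resize(cv2.cvtColor(np.hstack([a,b])[:, :],cv2.COLOR_RGB2BGR),None,fx=.8,fy=.8))
```

```text
[0.6146284 0.284247  0.1620231]
[ 1.31365551e-01 -9.91333816e-01  5.97717674e-04] 1.0013046058186281
```

View pics/t6.png

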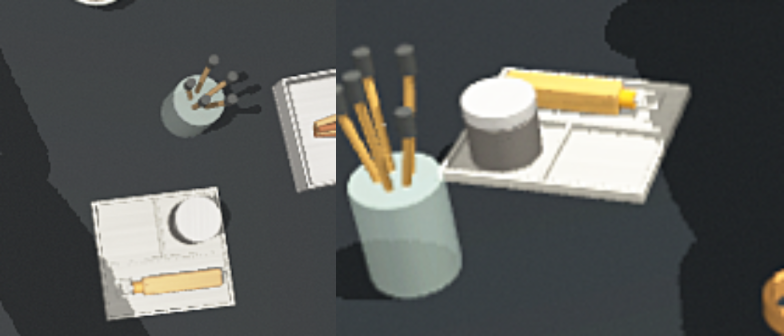

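The jar is in the -y square and the tool in the slot. Now the cup.

Call:
play_rows:
  steps: [0,0,-0.7,0,1,0,0,-0.8,0,1,0,0,-0.6,0,1,0,0,-0.4,0,1,0,0,-0.1,0,1,0,0,0,0,1,0,0,0,0,0,0,0,0,0,0,0,0,0,0,0,0,0,0,0,0,0,0,0,0,0,0,0,0,0,0,0,0,0.4,0,0,0,0,0.8,0,0,0,0,0.9,0,0,0,0,0,0,0]
  newtons: 18

```text
t: 28.0
tcp_pos: [0.6186, 0.2853, 0.1446]
ee_rot: [0.045, 0.709, 0.047, -0.702]
ft_force: [0.4, 0.6, -0.4]
grip_width: 0.639
```

Call:
play_rows:
  steps: [-0.29,-0.97,0,0,0,-0.29,-0.97,0,0,0,-0.29,-0.97,0,0,0,-0.29,-0.97,0,0,0,-0.29,-0.97,0,0,0,-0.29,-0.97,0,0,0,-0.29,-0.97,0,0,0,-0.29,-0.97,0,0,0,-0.29,-0.97,0,0,0,-0.29,-0.97,0,0,0,0,0,0,0,0,0,0,0,0,0,0,0,-0.7,0,0,0,0,-0.7,0,0,0,0,-0.4,0,0,0,0,-0.15,0,0,0,0,-0.05,0,0,0,0,0,0,0]

```text
t: 30.25
tcp_pos: [0.4707, -0.2009, 0.0383]
ee_rot: [0.047, 0.706, 0.046, -0.705]
ft_force: [0.5, -0.1, -0.6]
grip_width: 0.642
```

Call:
play_rows:
  steps: [0,0,-0.05,0,0,0,0,0,0,0.7,0,0,0,0,0.72,0,0,0,0,0.72,0,0,0.4,0,0.72,0,0,0.8,0,0.72,0,0,0.9,0,0.72,0,0,0.9,0,0.72,0,0.9,0.2,0,0.72,0,0.9,0,0,0.72,0,0.9,0,0,0.72,0,0.9,0,0,0.72,0,0,0,0,0.72,0,0,0,0,0.72]

```text
t: 32.0
tcp_pos: [0.47, -0.0212, 0.1951]
ee_rot: [0.047, 0.706, 0.046, -0.706]
ft_force: [0.3, 0.2, 0.2]
grip_width: 0.721
```

```bash
cat > chk.py <<'E'
from meas import *
s=grab('scene','s9.png'); cv2.imwrite('pics/top9.png',cv2.cvtColor(f,cv2.COLOR_RGB2BGR))
th=np.radians(7.5);x=np.array([np.cos(th),np.sin(th)]);y=np.array([-x[1],x[0]])
S=np.array([440.3,-253.7]);W=np.array([433.9,267.9])
print(manip.sense()['tcp_pos'],manip.sense()['grip_width'])
a=cv2.resize(f[220:310,335:440],(490,420));b=cv2.resize(f[230:300,135:220],(510,420))
cv2.imwrite('pics/t9.png',cv2.resize(cv2.cvtColor(np.hstack([a,b]),cv2.COLOR_RGB2BGR),(800,336)))
E
python3 chk.py
```

```text
[ 0.4700462  -0.02184614  0.19501773] 0.7226684400964927
```

View pics/t9.png

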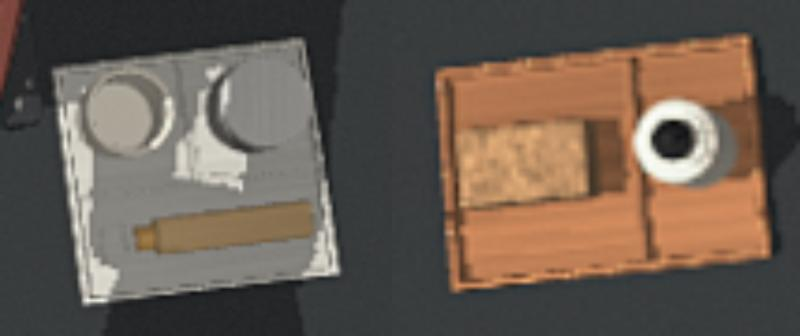

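View pics/s9.png

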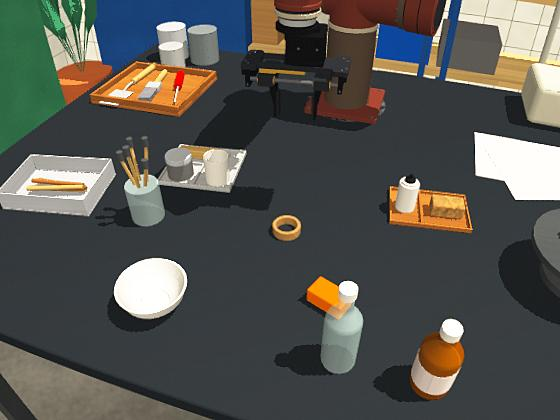

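Run:
```python
from chk import *
L=lambda u,v:(335+u/3.733,220+v/3.733); Q=lambda u,v:(135+(u-392)/4.8,230+v/4.8)
def rep(n,uv,h,C):
    p=ray(d,uv,h)[:,:2].mean(0)*1000-C; print(n,(p@x).round(1),(p@y).round(1))
rep('jar',[L(259,104)],.059,S)
rep('cup rim',[L(125,113)],.067,S)
rep('cup foot',[L(128,108)],.005,S)
rep('toolhandle',[L(155,217),L(155,254),L(312,202),L(312,238)],.027,S)
rep('block',[Q(456,134),Q(583,120),Q(590,198),Q(459,207)],.033,W)
rep('bottle',[Q(677,141)],.069,W)
print('block');c=cont((137,245,173,280),(3,60,110),(25,150,255));print(len(c))
print('tape');circ(cont((270,190,303,220),(3,60,60),(25,255,255)),.019)
for n,c,h in [('jar',S+35*x-42*y,.059),('cup',S+35*x+46*y,.067),('bot',W-50*y,.069),('blk',W+35*y,.033)]:print(n,proj(s,[c[0]/1e3,c[1]/1e3,h]).round(1))
cv2.imwrite('pics/s10.png',cv2.cvtColor(np.hstack([cv2.resize(s['frame'][135:200,155:255],(400,260),interpolation=2),cv2.resize(s['frame'][168:233,380:480],(400,260),interpolation=2)]),cv2.COLOR_RGB2BGR))
```

```text
[ 0.47001622 -0.02192538  0.19498996] 0.7218060731535695
jar 34.1 -38.0
cup rim 37.8 50.2
cup foot 45.2 37.4
toolhandle -42.3 -17.3
block 0.3 35.1
bottle 0.6 -53.0
block
122
tape
  z0.019: c=(587.5,0.3) r54.8
jar [[178.3 153.4]]
cup [[215.5 154.2]]
bot [[410.5 181.4]]
blk [[448.1 199.7]]
```

View pics/s10.png

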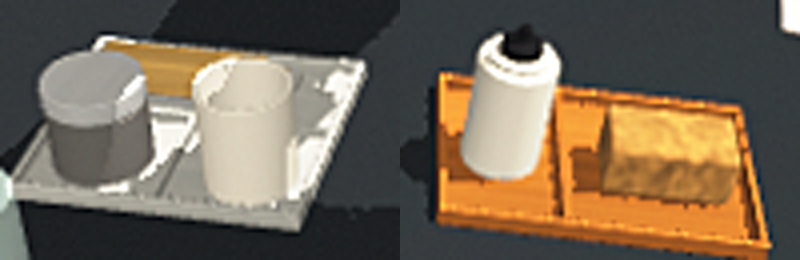

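Everything is inside tolerance:
- **Jar:** (34,-38) mm
- **Cup rim:** (38,50) mm
- **Tool:** mid about (-42,0) mm
- **Block:** (0,35) mm
- **Bottle:** (1,-53) mm

The close scene crop shows all of them upright or flat, and the tape and brush jar have not moved. The gripper is clear, so I hand in.

```bash
python3 -c "
from bench import ticket
print(ticket.hand_in())"
```

```text
the job is handed in; nothing more can be done
None
```

I made up both kits and handed the job in at about 32 s. The hand-in reports no verdict.

- **Steel tray:** the loop tool lies in the long slot, the jar stands in the -y square and the cup in the +y square. In tray coordinates the last top view put the tool's middle at about (-42, 0) mm, the jar at (34, -38) mm and the cup rim at (38, 50) mm.
- **Wooden tray:** the cork block is flat at (0, 35) mm and the bottle upright at (1, -53) mm.
- **Cross-check:** the scene view shows everything upright or flat and inside its compartment. The gripper was clear at z about 0.195 m. The tape, brush jar and orange block had not visibly moved.
- **Checks that disagreed:**
  - The cup's foot, as seen through its opening, read (45, 37) mm, against (38, 50) mm for the rim. I put that down to a poor reading of the foot, because the scene view shows the cup upright, and both readings are within tolerance.
  - The final tape mask gave an implausible radius of 55 mm, so I do not trust that fit. Its centre (587.5, 0.3) mm matched the first one within 2 mm, and the tape sits at the same pixels in the scene view.

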